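Feed the sound olives to the bench crusher

TASK

Sort the olives on the white board: gather every sound green one in the steel scoop and put every brown spoiled one in the white reject bowl, leaving the bottles and tasting glass where they stand. With the sound ones gathered and the crusher's feed slide shut, tip the scoop mouth-down to about 50 degrees over the hopper so that all of them go in, and stand it level on its black mat again. Then pull the slide knob fully out so that the olives drop into the chamber, and push it fully home.

Things in the scene. Friction and masses are not known exactly. Their poses are not given: they have to be found in the camera images.
- olive1: sound green olive, barrel-shaped, 34 mm long along its own x axis and 24 mm across, 14 g, firm and slippery; it has small flats, so it does not roll on the level. Origin at its centre. It starts lying on the sorting board. May be absent
- olive2: sound green olive, barrel-shaped, 34 mm long along its own x axis and 24 mm across, 14 g, firm and slippery; it has small flats, so it does not roll on the level. Origin at its centre. It starts lying on the sorting board. May be absent
- olive3: sound green olive, barrel-shaped, 34 mm long along its own x axis and 24 mm across, 14 g, firm and slippery; it has small flats, so it does not roll on the level. Origin at its centre. It starts lying on the sorting board. May be absent
- olive4: sound green olive, barrel-shaped, 34 mm long along its own x axis and 24 mm across, 14 g, firm and slippery; it has small flats, so it does not roll on the level. Origin at its centre. It starts lying on the sorting board. May be absent
- olive5: sound green olive, barrel-shaped, 34 mm long along its own x axis and 24 mm across, 14 g, firm and slippery; it has small flats, so it does not roll on the level. Origin at its centre. It starts lying on the sorting board. May be absent
- spoiled1: spoiled olive, same size and shape as the sound ones but brown (light wood brown) instead of green; origin at its centre. Lies among the sound olives on the sorting board. May be absent
- spoiled2: spoiled olive, same size and shape as the sound ones but brown (light wood brown) instead of green; origin at its centre. Lies among the sound olives on the sorting board. May be absent
- spoiled3: spoiled olive, same size and shape as the sound ones but brown (light wood brown) instead of green; origin at its centre. Lies among the sound olives on the sorting board. May be absent
- board: white plastic sorting board, 260 x 260 mm, 8 mm thick, fixed, no rim; origin at the centre of its underside
- scoop: open steel hand scoop, loose, 0.26 kg; 180 mm long along its x, 90 mm wide, walls and floor 3 mm. Mouth at its -x end, closed back at +x. Origin at the centre of its underside, z up when level. Side walls 50 mm high, sloping down to 39 mm from x = -15 mm towards the mouth. Open to the top for x below 0; a bar handle runs over the rear half. Olives slide out between 30 and 42 degrees of tilt, mouth down
- scoop_grip (a point): point on the centre line of the scoop's black rubber bar handle, at x = 22 mm, 89 mm above the underside. The bar is 18 mm wide (y) and 18 mm high, runs along x from 0 to 91 mm and stands on a post at the back; fingers close across it along the scoop's y axis
- scoop_lip (a point): middle of the scoop's pouring lip, x = -92 mm, 12 mm above the underside: from x = -53 mm on, the floor rises at 14 degrees to this lip, so that fruit stays in when level
- bowl: small white reject bowl, open, loose, 0.2 kg: 88 mm across the rim, 40 mm high, wall 4 mm; origin at the centre of its underside
- mat: black rubber mat, 210 x 120 mm, 3 mm thick, fixed, on which the scoop stands; origin at the centre of its underside
- crusher: blue bench olive crusher, fixed; origin on the bench under the middle of its hopper. Base plate 12 mm thick, 100 mm to either side in x, y from -100 to 260 mm. Gear housing 162 mm high, 130 mm in x, and motor at y above 100 mm. Under the hopper's throat the feed slide, 80 to 83 mm up: shut, it is the hopper's floor; pulled out, olives drop into the chamber below
- hopper (a point): centre of the hopper's round mouth, 178 mm above the bench; 158 mm wide inside there, narrowing to a 77 mm throat 85 mm above the bench. Its steel wall is 3 mm
- gate (a joint): feed slide of the crusher (m): 0 = home (shut), 0.078 = fully out (open); it moves along the crusher's own -y. A spring detent draws it to either end: about 8 N to pull it off an end, it passes its balance point at 0.039, and stays at the end it is left at
- chamber (a point): centre of the floor of the feed chamber, 12 mm above the bench: a square box, 76 mm inside and 66 mm deep, with clear windows on its -x and +x sides, under the feed slide
- gate_knob (a point): centre of the feed slide's black round knob, 30 mm diameter, 26 mm long along y, on a 10 mm rod, 81 mm above the bench; 138 mm from the crusher's origin towards its -y when shut, 216 mm when out. It can be pinched from above across the crusher's x axis; the hopper's rim overhangs to 82 mm from the origin
- amber1: bystander: amber sample bottle with white cap, 62 mm diameter, 135 mm high, loose; origin at the centre of its underside
- amber2: bystander: second amber sample bottle, the same
- tasting_glass: bystander: blue covered tasting glass, 70 mm diameter, 63 mm high, loose; origin at the centre of its underside
Mind the look-alikes: they are no part of the job. Of the things shaped like the scoop, the steel one is meant.

How it is judged:
On the way, in this order (a step that is already met when the one before it is completed fails the run):
1. every sound olive is in the scoop (x of olive1 in the frame of scoop between -0.092 and 0.09 m and y of olive1 in the frame of scoop between -0.046 and 0.046 m and z of olive1 in the frame of scoop between 0 and 0.07 m and x of olive2 in the frame of scoop between -0.092 and 0.09 m and y of olive2 in the frame of scoop between -0.046 and 0.046 m and z of olive2 in the frame of scoop between 0 and 0.07 m and x of olive3 in the frame of scoop between -0.092 and 0.09 m and y of olive3 in the frame of scoop between -0.046 and 0.046 m and z of olive3 in the frame of scoop between 0 and 0.07 m and x of olive4 in the frame of scoop between -0.092 and 0.09 m and y of olive4 in the frame of scoop between -0.046 and 0.046 m and z of olive4 in the frame of scoop between 0 and 0.07 m and x of olive5 in the frame of scoop between -0.092 and 0.09 m and y of olive5 in the frame of scoop between -0.046 and 0.046 m and z of olive5 in the frame of scoop between 0 and 0.07 m), for 0.3 s.
2. with the feed slide shut, the scoop is tipped to about 50 degrees (40 to 65) with its lip over the hopper (angle between scoop's own z axis and vertical between 0.7 and 1.135 rad and horizontal distance between scoop_lip and hopper below 0.08 m and z of scoop_lip in the frame of crusher above 0.15 m and value of joint gate below 0.005 m), for 0.3 s.
3. all sound olives lie in the hopper on the shut slide, and the scoop stands level on its mat (horizontal distance between each of olive1, olive2, olive3, olive4, olive5 and hopper below 0.085 m and z of olive1 in the frame of crusher between 0.084 and 0.19 m and z of olive2 in the frame of crusher between 0.084 and 0.19 m and z of olive3 in the frame of crusher between 0.084 and 0.19 m and z of olive4 in the frame of crusher between 0.084 and 0.19 m and z of olive5 in the frame of crusher between 0.084 and 0.19 m and angle between scoop's own z axis and vertical below 0.12 rad and horizontal distance between scoop and mat below 0.06 m and z of scoop in the frame of mat below 0.015 m and linear speed of scoop below 0.03 m/s and value of joint gate below 0.005 m), for 0.3 s.
4. the feed slide is fully out and the olives have dropped into the chamber (x of olive1 in the frame of crusher between -0.042 and 0.042 m and y of olive1 in the frame of crusher between -0.042 and 0.042 m and z of olive1 in the frame of crusher between 0.01 and 0.08 m and x of olive2 in the frame of crusher between -0.042 and 0.042 m and y of olive2 in the frame of crusher between -0.042 and 0.042 m and z of olive2 in the frame of crusher between 0.01 and 0.08 m and x of olive3 in the frame of crusher between -0.042 and 0.042 m and y of olive3 in the frame of crusher between -0.042 and 0.042 m and z of olive3 in the frame of crusher between 0.01 and 0.08 m and x of olive4 in the frame of crusher between -0.042 and 0.042 m and y of olive4 in the frame of crusher between -0.042 and 0.042 m and z of olive4 in the frame of crusher between 0.01 and 0.08 m and x of olive5 in the frame of crusher between -0.042 and 0.042 m and y of olive5 in the frame of crusher between -0.042 and 0.042 m and z of olive5 in the frame of crusher between 0.01 and 0.08 m and value of joint gate above 0.071 m), for 0.2 s.
At the end, for the whole second after the job is handed in: All sound olives are in the feed chamber under the slide, the slide is home (within 5 mm), the scoop stands at rest and level (within 7 degrees) on its mat (centre within 60 mm of the mat's centre), and the spoiled olives lie in the upright reject bowl (x of olive1 in the frame of crusher between -0.042 and 0.042 m and y of olive1 in the frame of crusher between -0.042 and 0.042 m and z of olive1 in the frame of crusher between 0.01 and 0.08 m and x of olive2 in the frame of crusher between -0.042 and 0.042 m and y of olive2 in the frame of crusher between -0.042 and 0.042 m and z of olive2 in the frame of crusher between 0.01 and 0.08 m and x of olive3 in the frame of crusher between -0.042 and 0.042 m and y of olive3 in the frame of crusher between -0.042 and 0.042 m and z of olive3 in the frame of crusher between 0.01 and 0.08 m and x of olive4 in the frame of crusher between -0.042 and 0.042 m and y of olive4 in the frame of crusher between -0.042 and 0.042 m and z of olive4 in the frame of crusher between 0.01 and 0.08 m and x of olive5 in the frame of crusher between -0.042 and 0.042 m and y of olive5 in the frame of crusher between -0.042 and 0.042 m and z of olive5 in the frame of crusher between 0.01 and 0.08 m and value of joint gate below 0.005 m and angle between scoop's own z axis and vertical below 0.12 rad and horizontal distance between scoop and mat below 0.06 m and z of scoop in the frame of mat below 0.015 m and linear speed of scoop below 0.03 m/s and horizontal distance between each of spoiled1, spoiled2, spoiled3 and bowl below 0.042 m and height (world z) of each of spoiled1, spoiled2, spoiled3 below 0.06 m and angle between bowl's own z axis and vertical below 0.15 rad); the robot touches nothing.
It fails at once if a bottle or the tasting glass is moved more than 20 mm or tipped (distance of any of amber1, amber2, tasting_glass from where it was at the start of the episode above 0.02 m or angle between any of amber1, amber2, tasting_glass's own z axis and vertical above 0.3 rad).
Of olive1, olive2, olive3, olive4, olive5 only 3 to 5 are there at a start; the rules pass over those that are not, and their reading is None.
Of spoiled1, spoiled2, spoiled3 only 2 to 3 are there at a start; the rules pass over those that are not, and their reading is None.
At some moment in a run one of scoop, olive1, olive2, olive3, olive4, olive5 may be knocked a few centimetres aside while the robot is not near it.
It also fails if it takes over 210 s, if anything falls off the work surface, if the arm or the gripper's body presses on something with over 40 N, if the wrist force passes 120 N, or if a joint passes its speed limit or range.

ROBOT

A 6-joint arm with a two-finger parallel gripper is mounted at the origin on the work surface. World frame = base frame: x ahead of the robot, y to its left, z up, the work surface at z = 0. Lengths are in m, angles in rad, forces in N, time in s.
With the tool pointing down it reaches from about 0.25 to 0.775 m from the base axis. Payload 4 kg.
Tool frame: the origin (TCP) lies on the mounting face of the last link; the fingertips stand 173 mm ahead of it and the grasp point (between the pads) lies 155 mm ahead of it; z points along the fingers, y is the line along which they close (so a half turn about z gives the same grasp; the last joint's range is limited). The gripper opens to 85 mm and grips with 20 to 120 N. Pads are 22 mm wide; open, the fingers measure 114 mm over their backs; the gripper's body (76 mm by 85 mm) begins 54 mm behind the grasp point. The pads swing forward as they close: fully open they stand 13 mm farther back than shut.
Start: joints at [-1.351, 0.087, 1.371, -0, 1.684, -0.103], TCP at [0.174, -0.522, 0.405] pointing down, gripper open.
Joint ranges: [-3.1, 3.1], [-0.76, 2.03], [0.27, 2.55], [-1.08, 4.22], [0.17, 2.65], [-2.57, 2.57]. Speed limits (rad/s): [2.79, 2.79, 3.14, 3.14, 3.14, 3.14].

INTERFACE

Orientations are given as a unit quaternion [w, x, y, z].
In Python, from workcell import r, solver, optics, status gives the robot as it stands. The module is installed in compiled form; this text tells all that it offers. Calls block until the motion is done:
- r.movep(position, orientation): joint-space move of the TCP to a pose.
- r.line_to(position, vel=0.15, frame=None, max_force=None): straight line of the TCP; frame=None keeps the orientation; vel is the mean speed in m/s. With max_force (N) it stops when the force on the tool has changed by that much, and returns True; else False.
- r.movej(angles): joint-space move.
- r.gripper_to(opening, force=None): opening from 0.0 (shut) to 1.0 (fully open); force is the grip in N (None keeps the last); returns when the fingers have stopped.
- r.wait(seconds).
- solver.ik(position, orientation): joint angles nearest the present ones, or None.
- optics.snapshot(name): name is "side" or "top" or "wrist"; returns a dict with "frame" (400x640x3 uint8, red, green, blue), "intrinsics" (3x3 intrinsics, pixels), "rvec" (rotation vector, rad) and "tvec" (3), from world to camera coordinates, as OpenCV has them. Camera axes: x right, y down, z forward; pixel columns grow to the right and rows downward; lengths in m; the calibration is good to about 2 mm. The wrist camera is an equidistant fisheye: a pixel r from the principal point sees the ray r / f radians off the axis. A picture is of the moment at which its call begins. There is no depth.
A pose or a line that the arm cannot do raises r.MotionError and nothing moves.
- r.finish_job(): hands the job in; it is judged then, once.
Readings, each from a call of its own:
- status.get_time(): time.
- status.get_joints(): joint angles.
- status.get_joint_vel(): joint speeds.
- status.get_joint_efforts(): joint torques, N m.
- status.get_tcp_pos(): TCP position.
- status.get_tool_rot(): TCP orientation.
- status.get_force(): force on the tool from outside, world axes, zero at the start.
- status.get_torque(): the same for the moment, N m.
- status.get_opening(): opening from 0.0 (shut) to 1.0 (fully open).
- status.get_grip_force(): force on a finger pad.
Only numpy, scipy, OpenCV 4.12 (cv2) and the standard library are available. Lean on these libraries where they do the work, as an engineer would, in place of code of your own. Each camera call takes 0.05 s, during which the arm holds its last target. There are 200 camera calls.

## Working session

There is one attempt and no reset: what is moved stays moved. The work goes in short steps, each a Python script; the robot and the scene stay as the last script left them, time stands still between calls to the robot, and variables do not carry over. Pictures are saved under pics/ and viewed, at most 14 in all, crops included, and the job is handed in when it is done.

```bash
mkdir -p pics; python3 - <<'E'
from workcell import r,solver,optics,status
import cv2,numpy as np,pickle
for n in("top","side"):
    s=optics.snapshot(n); cv2.imwrite(f"pics/{n}0.png",s["frame"][:,:,::-1]); pickle.dump(s,open(f"{n}0.pkl","wb"))
    R=cv2.Rodrigues(np.array(s["rvec"]))[0]; print(n,s["intrinsics"],-R.T@np.array(s["tvec"]).ravel(),R)
print(status.get_tool_rot())
E
```

```text
top [[444.42303528   0.         303.96905436]
 [  0.         444.42303528 203.16857318]
 [  0.           0.           1.        ]] [ 0.39494944 -0.06113754  1.1485321 ] [[ 0.00327029 -0.99996059  0.00825333]
 [-0.99540631 -0.0040449  -0.09565516]
 [ 0.09568478 -0.0079026  -0.99538032]]
side [[382.9930687    0.         313.57768764]
 [  0.         382.9930687  200.64487936]
 [  0.           0.           1.        ]] [0.1033424  0.42871782 0.91962702] [[-0.74712811 -0.6644551   0.01729199]
 [-0.53142456  0.58151522 -0.61597726]
 [ 0.39923367 -0.46940332 -0.78757413]]
[-9.64941412e-04  9.87005375e-01  1.60684337e-01 -5.52223999e-05]
```

View pics/top0.png

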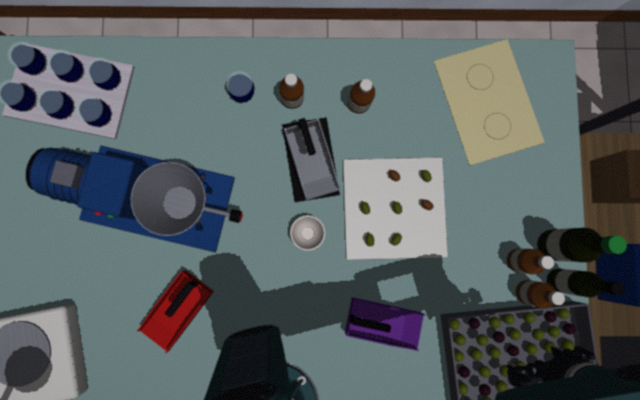

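View pics/side0.png

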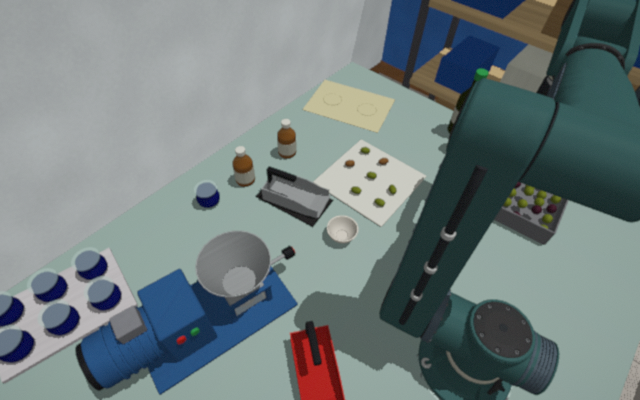

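The top view shows 5 green olives at about (425,176), (397,207), (365,208), (369,240), (396,239) and 2 brown ones at (394,175), (427,205). The steel scoop is near (310,158) with its mouth towards image bottom, the bowl at (308,233), the hopper at (168,198) and the knob at (236,215). The side view agrees with this.

```bash
cat > h.py <<'E'
from workcell import r,solver,optics,status
import cv2,numpy as np,pickle
from scipy.spatial.transform import Rotation as Ro
def cam(s):
    R=cv2.Rodrigues(np.array(s["rvec"]))[0]; t=np.array(s["tvec"]).ravel(); return R,t,np.array(s["intrinsics"])
def w(s,u,v,z):
    R,t,K=cam(s); c=-R.T@t; d=R.T@np.linalg.inv(K)@[u,v,1]; return c+d*(z-c[2])/d[2]
def px(s,p):
    R,t,K=cam(s); q=K@(R@np.array(p)+t); return q[:2]/q[2]
def blobs(s,z=0.020,lo=20):
    """olives: saturated blobs within the image; returns (kind,xy,yaw,area)"""
    f=s["frame"]; hsv=cv2.cvtColor(f,cv2.COLOR_RGB2HSV)
    H,S=hsv[...,0],hsv[...,1]; out=[]
    for k,m in(("g",(H>22)&(H<50)&(S>90)),("b",(H<20)&(S>90))):
        n,l,st,c=cv2.connectedComponentsWithStats(m.astype(np.uint8))
        for i in range(1,n):
            if st[i,4]>=lo:
                vv,uu=np.nonzero(l==i); p=np.array([w(s,a,b,z)[:2] for a,b in zip(uu,vv)])
                e,V=np.linalg.eigh(np.cov(p.T)); d=V[:,1]
                out.append((k,p.mean(0).round(4),np.arctan2(d[1],d[0]).round(2),st[i,4],c[i].round(1)))
    return out
E
python3 - <<'E'
from h import *
s=pickle.load(open("top0.pkl","rb"))
for b in blobs(s):
    if 340<b[4][0]<450 and 150<b[4][1]<262: print(b)
f=s["frame"]
cv2.imwrite("pics/c1.png",cv2.resize(f[110:255,225:425],None,fx=4,fy=4,interpolation=cv2.INTER_CUBIC)[:,:,::-1])
cv2.imwrite("pics/c2.png",cv2.resize(f[135:255,80:250],None,fx=4.6,fy=4.6,interpolation=cv2.INTER_CUBIC)[:,:,::-1])
E
```

```text
('g', array([ 0.5763, -0.3834]), np.float64(-2.54), np.int32(71), array([425.8, 175.5]))
('g', array([ 0.4929, -0.2249]), np.float64(-2.76), np.int32(68), array([364.6, 207.5]))
('g', array([ 0.4938, -0.3066]), np.float64(-2.68), np.int32(71), array([396.6, 207.3]))
('g', array([ 0.4119, -0.2358]), np.float64(-2.99), np.int32(73), array([369.2, 239.4]))
('g', array([ 0.4132, -0.3035]), np.float64(2.54), np.int32(72), array([395.9, 239. ]))
('b', array([ 0.5768, -0.3013]), np.float64(0.87), np.int32(71), array([394. , 175.1]))
('b', array([ 0.5016, -0.3838]), np.float64(1.05), np.int32(73), array([426.7, 204.4]))
```

View pics/c1.png

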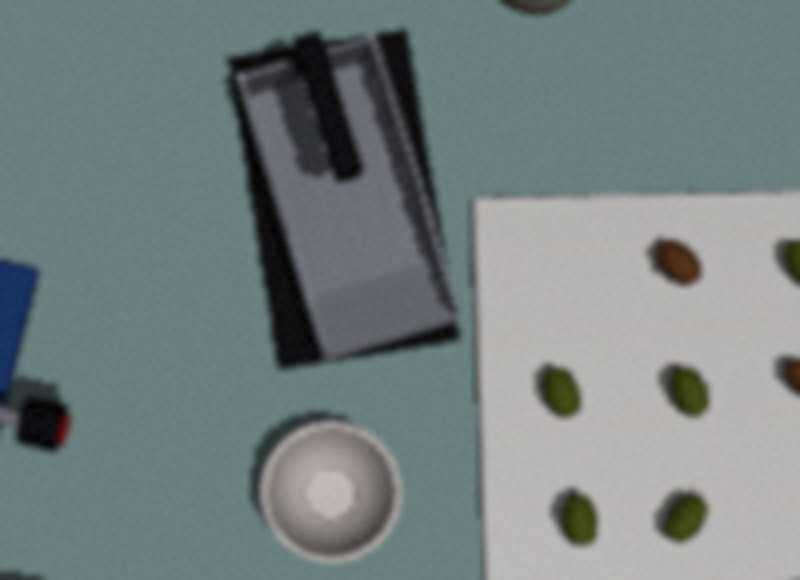

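View pics/c2.png

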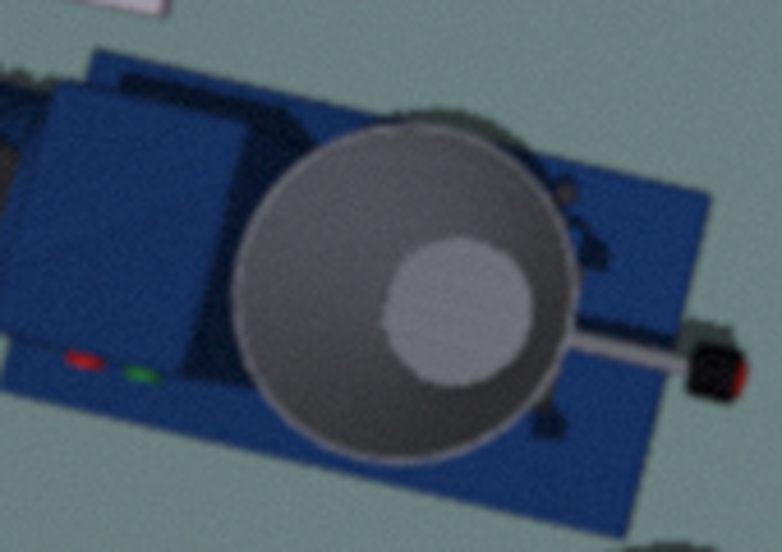

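The first crop shows the bar handle from about (348,178) to (310,38), the lip from (325,358) to (455,320), and the mat corners at (230,60), (405,33), (458,335) and (280,366). The bowl is centred at (329,490). The second crop shows the hopper rim at (405,293), the throat at (458,311) and the knob at (715,372).

```bash
python3 - <<'E'
from h import *
s=pickle.load(open("top0.pkl","rb"))
a=lambda u,v,z:w(s,225+(u+.5)/4-.5,110+(v+.5)/4-.5,z)[:2]
b=lambda u,v,z:w(s,80+(u+.5)/4.6-.5,135+(v+.5)/4.6-.5,z)[:2]
hf,hr=a(348,178,.1),a(310,38,.1); d=hr-hf; print("handle",hf,hr,np.linalg.norm(d),np.arctan2(d[1],d[0]))
l1,l2=a(325,358,.015),a(455,320,.035); print("lip",l1,l2,(l1+l2)/2,np.linalg.norm(l1-l2)); m=(l1+l2)/2; d=hr-m; print("yaw2",np.arctan2(d[1],d[0]),np.linalg.norm(d))
M=np.array([a(*p,.003) for p in((230,60),(405,33),(458,335),(280,366))]); print("mat",M.mean(0)); e=M[0]-M[3];print(np.arctan2(e[1],e[0]),np.linalg.norm(e))
print("bowl",a(329,490,.04))
h,t,k=b(405,293,.178),b(458,311,.083),b(715,372,.081); print("hop",h,t,"knob",k,np.linalg.norm(k-h)); d=h-k;print("cr yaw",np.arctan2(d[1],d[0])-np.pi/2)
for z in(.39,):
  for p in ((0.174,-0.522),(.5,-.2)): print(solver.ik([*p,z],[0,1,0,0]))
E
```

```text
handle [ 0.61386791 -0.08742027] [ 0.69954438 -0.0643438 ] 0.08872981355087844 0.2631006484830378
lip [ 0.5143529  -0.07499128] [ 0.53671665 -0.1567849 ] [ 0.52553478 -0.11588809] 0.08479584266847084
yaw2 0.2879808994173522 0.18148320718616986
mat [ 0.62133351 -0.08669873]
0.16639607719132107 0.20515171601985926
bowl [ 0.42909484 -0.07741267]
hop [0.49773702 0.2298253 ] [0.49845568 0.23037438] knob [0.46717161 0.09597207] 0.1372987037685673
cr yaw -0.22450092958927415
[-1.35209294e+00  9.10449818e-02  1.39561169e+00 -4.44089210e-16
  1.65493598e+00  2.18703386e-01]
[-4.85804416e-01  6.49565931e-02  1.42350231e+00 -4.44089210e-16
  1.65313375e+00  1.08499191e+00]
```

```bash
cat >> h.py <<'E'
SC=np.array([.6145,-.087]); SY=.275; BOWL=np.array([.429,-.0775]); ZT=.34
def q(a): 
    x=(Ro.from_euler('z',a)*Ro.from_quat([1,0,0,0])).as_quat(); return [x[3],x[0],x[1],x[2]]
def over(xy,a,z=ZT):
    """hover above xy, tool x along a (mod pi); picks the wrist turn with smaller |q6|"""
    c=[(abs(j[5]),k) for k in(a,a+np.pi) if (j:=solver.ik([*xy,z],q(k))) is not None]
    k=min(c)[1]; r.movep([*xy,z],q(k)); return k
def board():
    s=optics.snapshot("top"); return [b for b in blobs(s) if .37<b[1][0]<.65 and -.42<b[1][1]<-.17 and 40<b[3]<110]
def pick(b,z=.183):
    x,y=b[1]; over((x,y),b[2]); r.gripper_to(.62)
    hit=r.line_to([x,y,z],vel=.12,max_force=15); r.gripper_to(0,force=20); o=status.get_opening()
    r.line_to([x,y,ZT],vel=.2); print(b[0],b[1],"hit",hit,"open",round(o,3),round(status.get_opening(),3),"t",round(status.get_time(),1)); return status.get_opening()>.2
def drop(xy,a,z):
    over(xy,a); r.line_to([*xy,z],vel=.15); r.gripper_to(.5); r.line_to([*xy,ZT],vel=.25)
E
python3 - <<'E'
from h import *
n=0
for i in range(2):
    b=[b for b in board() if b[0]=="b"]
    if not b: print("no brown"); break
    if not pick(b[0]): break
    drop(BOWL+[.012*(2*i-1),0],0,.216)
print([(b[0],b[1]) for b in board()],status.get_time())
s=optics.snapshot("top"); cv2.imwrite("pics/t1.png",s["frame"][100:300,200:460,::-1].repeat(2,0).repeat(2,1))
E
```

```text
b [ 0.5772 -0.3024] hit False open 0.27 0.276 t 5.0
b [ 0.5011 -0.3836] hit False open 0.275 0.276 t 12.4
[('g', array([ 0.5763, -0.3827])), ('g', array([ 0.4924, -0.2248])), ('g', array([ 0.4936, -0.3065])), ('g', array([ 0.412 , -0.2354])), ('g', array([ 0.4131, -0.303 ]))] 15.8
```

View pics/t1.png

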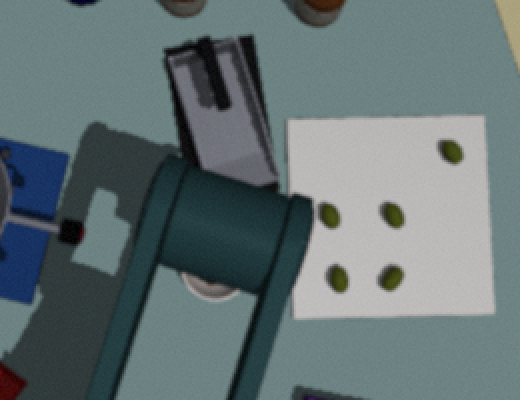

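Both brown olives lifted cleanly and were released over the bowl, which the arm now hides. The five green ones are still on the board and the scoop has not moved. Next, the green olives.

```bash
cat >> h.py <<'E'
def insc(x,y): c,s=np.cos(SY),np.sin(SY); return SC+[c*x-s*y,s*x+c*y]
def scoopdiff(s,ref=pickle.load(open("top0.pkl","rb"))["frame"]):
    A=s["frame"][112:150,280:330].astype(int); return np.abs(A-ref[112:150,280:330]).mean()
SLOT=[(-.04,-.022),(-.04,.022),(-.032,-.022),(-.032,.022),(-.04,0)]
E
python3 - <<'E'
from h import *
for i in range(3):
    b=[b for b in board() if b[0]=="g"]; b=max(b,key=lambda b:b[1][1])
    if not pick(b): break
    print("scoopdiff",scoopdiff(optics.snapshot("top")))
    drop(insc(*SLOT[i]),SY+np.pi/2,.213)
r.movep([.42,-.33,.36],q(0))
s=optics.snapshot("top"); print([(b[0],b[1]) for b in board()],status.get_time(),scoopdiff(s))
cv2.imwrite("pics/t2.png",cv2.resize(s["frame"][100:260,220:450],None,fx=3,fy=3)[:,:,::-1])
E
```

```text
g [ 0.4926 -0.2248] hit False open 0.274 0.274 t 19.6
scoopdiff 10.396666666666667
g [ 0.4121 -0.2352] hit False open 0.279 0.274 t 27.1
scoopdiff 15.713859649122806
g [ 0.4132 -0.303 ] hit False open 0.27 0.271 t 35.1
scoopdiff 16.86175438596491
[('g', array([ 0.4936, -0.3072]))] 40.225 18.77754385964912
```

View pics/t2.png

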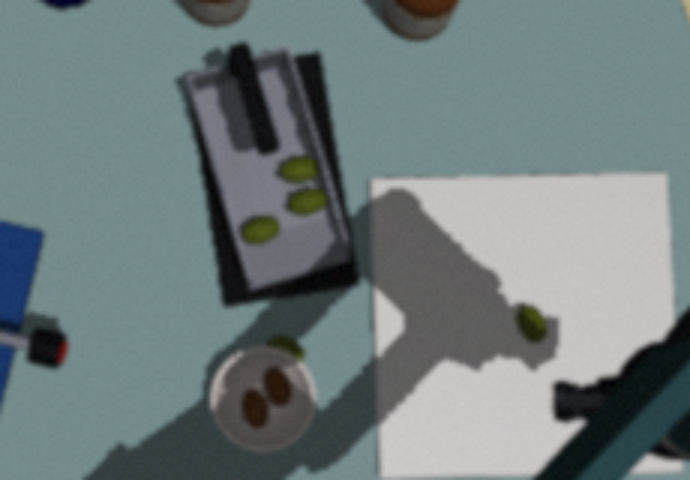

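The view shows three olives in the scoop, both brown ones in the bowl, one green on the board at (530,322), and one green lying against the bowl's outer side at (285,347). The board spot at about (615,228) is empty. The scoop has also shifted about 1 cm. I'll look again with the arm clear.

```bash
python3 - <<'E'
from h import *
r.movep([.3,-.42,.38],q(0))
s=optics.snapshot("top"); pickle.dump(s,open("t3.pkl","wb"))
for b in blobs(s,z=.012,lo=8):
    if 230<b[4][0]<460 and 80<b[4][1]<265: print(b)
cv2.imwrite("pics/t3.png",cv2.resize(s["frame"][105:255,265:465],None,fx=4,fy=4,interpolation=cv2.INTER_CUBIC)[:,:,::-1])
E
```

```text
('g', array([ 0.6267, -0.1099]), np.float64(1.74), np.int32(80), array([319.4, 156.2]))
('g', array([ 0.6  , -0.117]), np.float64(1.82), np.int32(82), array([322.2, 166.5]))
('g', array([ 0.574, -0.076]), np.float64(1.89), np.int32(74), array([306.3, 176.3]))
('g', array([ 0.4942, -0.308 ]), np.float64(-2.76), np.int32(68), array([396.5, 207.4]))
('g', array([ 0.4747, -0.0989]), np.float64(1.12), np.int32(36), array([315.1, 214.7]))
('b', array([ 0.8011, -0.0354]), np.float64(1.64), np.int32(346), array([291.1,  90.8]))
('b', array([ 0.7891, -0.2198]), np.float64(1.2), np.int32(346), array([361.2,  95.7]))
('b', array([0.4668, 0.0934]), np.float64(2.74), np.int32(13), array([240. , 217.5]))
('b', array([ 0.4394, -0.0908]), np.float64(-2.77), np.int32(77), array([311.9, 228.5]))
('b', array([ 0.4208, -0.0718]), np.float64(-2.85), np.int32(73), array([304.5, 235.7]))
```

View pics/t3.png

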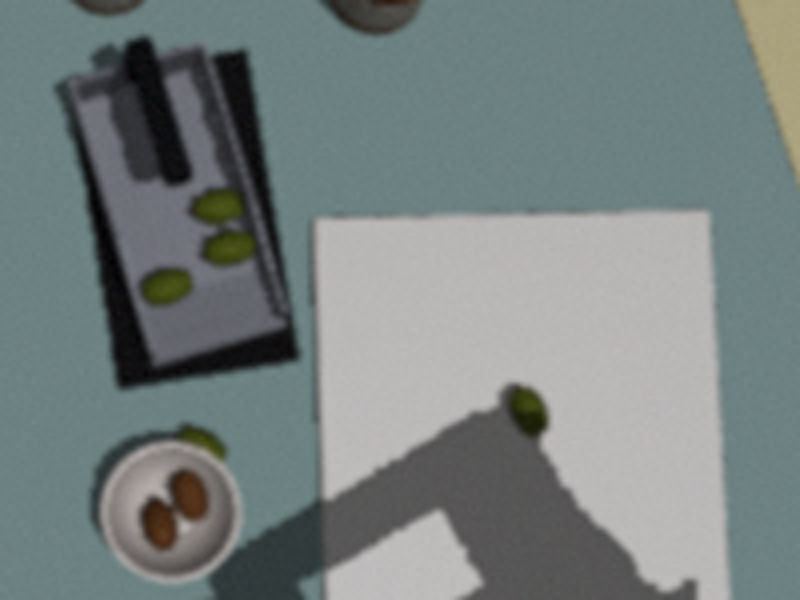

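With the arm clear, the view shows three olives in the scoop, one on the board at crop (527,410), and one tucked against the bowl at (203,440). It was probably the knocked one. The scoop handle runs from (178,183) to (139,40). I'll drag the bowl about 45 mm away by its rim, then pick that olive.

```bash
python3 - <<'E'
from h import *
s=pickle.load(open("t3.pkl","rb"))
a=lambda u,v,z:w(s,265+(u+.5)/4-.5,105+(v+.5)/4-.5,z)[:2]
hf,hr=a(178,183,.1),a(139,40,.1); d=hr-hf; print("handle",hf,np.linalg.norm(d),np.arctan2(d[1],d[0]))
l=(a(152,366,.015)+a(290,325,.035))/2; d=hr-l; print("yaw2",np.arctan2(d[1],d[0]), "org from lip",l+.092*d/np.linalg.norm(d))
B=a(171,510,.04); print("bowl",B)
an=-2.36; u=np.array([np.cos(an),np.sin(an)]); p=B+.042*u
r.gripper_to(.3)
k=over(p,an+np.pi/2,.26); r.gripper_to(.25)
print(r.line_to([*p,.204],vel=.1,max_force=10)); r.gripper_to(0,force=25); print("open",status.get_opening())
m=p+.05*np.array([-.88,.47]); r.line_to([*m,.204],vel=.05); r.gripper_to(.25); r.line_to([*m,.28],vel=.15)
r.movep([.3,-.42,.38],q(0))
s=optics.snapshot("top"); pickle.dump(s,open("t4.pkl","wb"))
for b in blobs(s,z=.012,lo=8):
    if 270<b[4][0]<420 and 130<b[4][1]<265: print(b)
cv2.imwrite("pics/t4.png",cv2.resize(s["frame"][105:265,255:455],None,fx=3,fy=3,interpolation=cv2.INTER_CUBIC)[:,:,::-1])
E
```

```text
handle [ 0.62296825 -0.0814098 ] 0.09082471681817904 0.26458632972843527
yaw2 0.2890872355396913 org from lip [ 0.62233994 -0.08391806]
bowl [ 0.42909923 -0.078658  ]
False
open 0.06577405785004674
('g', array([ 0.6267, -0.1099]), np.float64(1.73), np.int32(78), array([319.4, 156.3]))
('g', array([ 0.6   , -0.1169]), np.float64(1.84), np.int32(81), array([322.1, 166.4]))
('g', array([ 0.5741, -0.0759]), np.float64(1.86), np.int32(75), array([306.3, 176.3]))
('g', array([ 0.4941, -0.3083]), np.float64(-2.72), np.int32(66), array([396.6, 207.4]))
('g', array([ 0.4709, -0.0984]), np.float64(1.08), np.int32(74), array([315. , 216.1]))
('b', array([ 0.3953, -0.0696]), np.float64(-2.89), np.int32(76), array([303.6, 245.8]))
('b', array([ 0.3779, -0.0498]), np.float64(-3.0), np.int32(70), array([295.8, 252.6]))
```

View pics/t4.png

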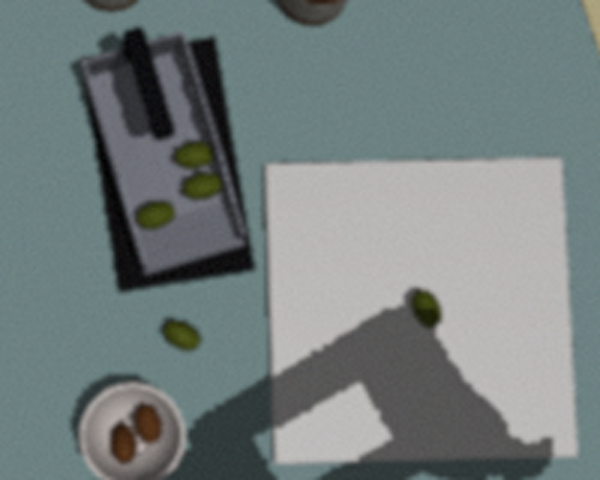

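```bash
sed -i 's/^SC=.*ZT=.34/SC=np.array([.6225,-.0825]); SY=.277; BOWL=np.array([.385,-.056]); ZT=.34/; s/r.gripper_to(.62)/r.gripper_to(.48)/; s/r.gripper_to(.5); r.line/r.gripper_to(.4); r.line/' h.py
python3 - <<'E'
from h import *
if pick(("g",np.array([.4709,-.0984]),1.08),.176): drop(insc(-.043,.0),SY+np.pi/2,.224)
b=[b for b in board() if b[0]=="g"]; print(b)
if b and pick(b[0]): drop(insc(-.043,-.0),SY+np.pi/2,.224)
r.movep([.3,-.42,.38],q(0))
s=optics.snapshot("top"); pickle.dump(s,open("t5.pkl","wb"))
for b in blobs(s,z=.012,lo=8):
    if 270<b[4][0]<450 and 130<b[4][1]<265: print(b)
print(status.get_time())
cv2.imwrite("pics/t5.png",cv2.resize(s["frame"][105:265,255:455],None,fx=4,fy=4,interpolation=cv2.INTER_CUBIC)[:600,:,::-1])
E
```

```text
g [ 0.4709 -0.0984] hit False open 0.277 0.277 t 52.1
[('g', array([ 0.4937, -0.3063]), np.float64(-2.69), np.int32(67), array([396.5, 207.3]))]
g [ 0.4937 -0.3063] hit False open 0.273 0.276 t 58.5
('g', array([ 0.6555, -0.0477]), np.float64(2.09), np.int32(67), array([295.5, 145.3]))
('g', array([ 0.6314, -0.1083]), np.float64(1.76), np.int32(78), array([318.8, 154.5]))
('g', array([ 0.5928, -0.0959]), np.float64(1.92), np.int32(236), array([314. , 169.2]))
('b', array([ 0.3954, -0.0695]), np.float64(-2.92), np.int32(78), array([303.6, 245.7]))
('b', array([ 0.378 , -0.0499]), np.float64(-3.02), np.int32(71), array([295.8, 252.5]))
62.9083
```

View pics/t5.png

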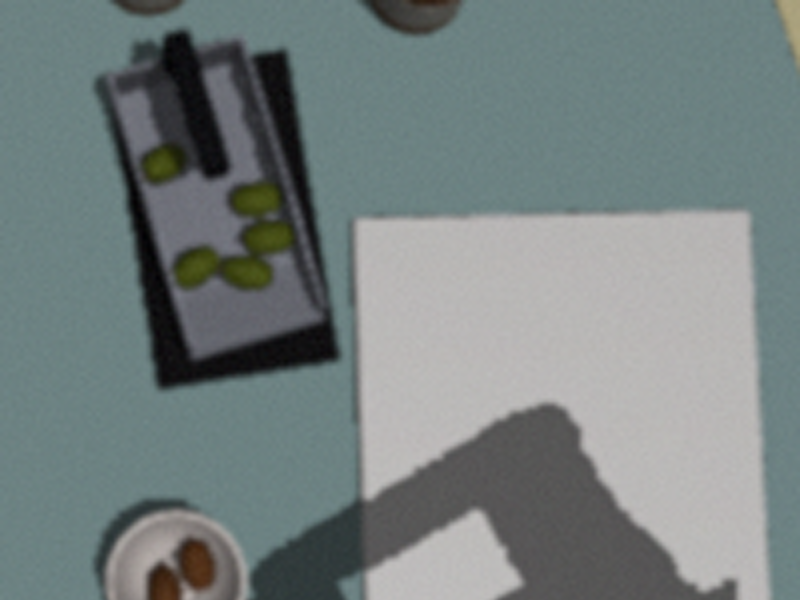

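All five green olives are in the scoop at (163,163), (255,198), (268,237), (197,267) and (246,271). The handle now runs from (217,175) to (177,37). Next I'll plan the pour.

```bash
cat >> h.py <<'E'
HOP=np.array([.498,.230])
def pose(lip,yaw,tilt,flip=0):
    S=Ro.from_euler('z',yaw)*Ro.from_euler('y',-tilt)
    p=np.array(lip)+S.apply([.114,0,.077+.155])
    x=(S*Ro.from_euler('z',np.pi*flip)*Ro.from_quat([1,0,0,0])).as_quat(); return p,[x[3],x[0],x[1],x[2]]
def lipat(yaw,off,z): return [*(HOP+off*np.array([np.cos(yaw),np.sin(yaw)])),z]
E
python3 - <<'E'
from h import *
s=pickle.load(open("t5.pkl","rb"))
a=lambda u,v,z:w(s,255+(u+.5)/4-.5,105+(v+.5)/4-.5,z)[:2]
hf,hr=a(217,175,.1),a(177,37,.1); d=hr-hf; print("handle",hf,np.linalg.norm(d),np.arctan2(d[1],d[0]))
l=(a(191,360,.015)+a(327,317,.035))/2; d=hr-l; print("yaw2",np.arctan2(d[1],d[0]), "org",l+.092*d/np.linalg.norm(d))
for fl in(0,1):
  print(fl,"grasp",solver.ik([*(SC+.022*np.array([np.cos(SY),np.sin(SY)])),.247],pose([0,0,0],SY,0,fl)[1]))
  for yaw in(-.3,0,.3,.6):
    o=[]
    for t in(0,25,45,52):
        for z in (.2,.24):
            j=solver.ik(*pose(lipat(yaw,.025,z),yaw,np.radians(t),fl)); o.append((t,z,None if j is None else np.round(j,2).tolist()))
    print(yaw,*o,sep="\n ")
E
```

```text
handle [ 0.62784078 -0.08079946] 0.08807599782843191 0.28020219916056166
yaw2 0.29295226976208005 org [ 0.62672004 -0.08231043]
0 grasp [-2.05702805e-01  3.77731370e-01  1.33741215e+00 -4.44089210e-16
  1.42644914e+00  1.08809352e+00]
-0.3
 (0, 0.2, [0.2, 0.33, 1.03, -0.0, 1.78, 2.08])
 (0, 0.24, [0.2, 0.34, 0.94, -0.0, 1.86, 2.08])
 (25, 0.2, [0.37, 0.02, 1.36, -0.27, 1.41, 2.23])
 (25, 0.24, [0.37, 0.03, 1.28, -0.27, 1.49, 2.21])
 (45, 0.2, [0.56, -0.16, 1.62, -0.62, 1.18, 2.52])
 (45, 0.24, [0.56, -0.17, 1.54, -0.6, 1.25, 2.47])
 (52, 0.2, None)
 (52, 0.24, None)
0
 (0, 0.2, [0.26, 0.38, 0.97, -0.0, 1.8, 1.83])
 (0, 0.24, [0.26, 0.38, 0.88, -0.0, 1.88, 1.83])
 (25, 0.2, [0.35, 0.01, 1.37, -0.15, 1.35, 1.92])
 (25, 0.24, [0.35, 0.01, 1.29, -0.15, 1.43, 1.91])
 (45, 0.2, [0.46, -0.24, 1.69, -0.39, 1.0, 2.13])
 (45, 0.24, [0.46, -0.25, 1.61, -0.37, 1.08, 2.09])
 (52, 0.2, [0.52, -0.32, 1.79, -0.52, 0.9, 2.25])
 (52, 0.24, [0.52, -0.32, 1.72, -0.49, 0.97, 2.2])
0.3
 (0, 0.2, [0.32, 0.4, 0.94, -0.0, 1.8, 1.59])
 (0, 0.24, [0.32, 0.41, 0.85, -0.0, 1.88, 1.59])
 (25, 0.2, [0.33, 0.0, 1.3
[... 1718 characters left out ...]
.33, 0.0, 1.38, -0.01, 1.32, -1.54])
 (25, 0.24, [0.33, 0.01, 1.3, -0.01, 1.4, -1.54])
 (45, 0.2, [0.34, -0.29, 1.72, -0.04, 0.92, -1.52])
 (45, 0.24, [0.34, -0.29, 1.65, -0.04, 1.0, -1.52])
 (52, 0.2, [0.35, -0.38, 1.84, -0.05, 0.78, -1.5])
 (52, 0.24, [0.35, -0.39, 1.76, -0.05, 0.86, -1.51])
0.6
 (0, 0.2, [0.38, 0.4, 0.94, -0.0, 1.8, -1.79])
 (0, 0.24, [0.38, 0.41, 0.85, -0.0, 1.88, -1.79])
 (25, 0.2, [0.31, 0.01, 1.38, 0.12, 1.34, -1.86])
 (25, 0.24, [0.31, 0.01, 1.3, 0.12, 1.42, -1.85])
 (45, 0.2, [0.21, -0.29, 1.72, 0.32, 0.99, -2.03])
 (45, 0.24, [0.21, -0.29, 1.64, 0.31, 1.06, -2.01])
 (52, 0.2, [0.17, -0.38, 1.84, 0.44, 0.87, -2.14])
 (52, 0.24, [0.17, -0.38, 1.76, 0.42, 0.95, -2.1])
```

```bash
sed -i 's/^SC=.*ZT=.34/SC=np.array([.627,-.0815]); SY=.285; BOWL=np.array([.385,-.056]); ZT=.34/' h.py
python3 - <<'E'
from h import *
g=insc(.022,0); Q=pose([0,0,0],SY,0)[1]
r.movep([*g,.36],Q); r.gripper_to(.5)
print("hit",r.line_to([*g,.247],vel=.12,max_force=15)); r.gripper_to(0,force=100); print("open",status.get_opening(),status.get_grip_force())
f0=np.array(status.get_force()); r.line_to([*g,.30],vel=.06); print("df",np.array(status.get_force())-f0, status.get_torque())
r.line_to([*g,.475],vel=.12)
yaw=.3
r.movep(*pose(lipat(yaw,.025,.225),yaw,0)); print(status.get_tcp_pos(),status.get_time())
s=optics.snapshot("side"); cv2.imwrite("pics/s6.png",s["frame"][100:400,150:450,::-1].repeat(2,0).repeat(2,1))
E
```

```text
hit False
open 0.19019412683230222 98.85940432548523
df [ 0.34772086  0.03488027 -7.96171917] [-0.001706   -0.01677746  0.02253807]
[0.6312934  0.269697   0.45714054] 70.3333
```

View pics/s6.png

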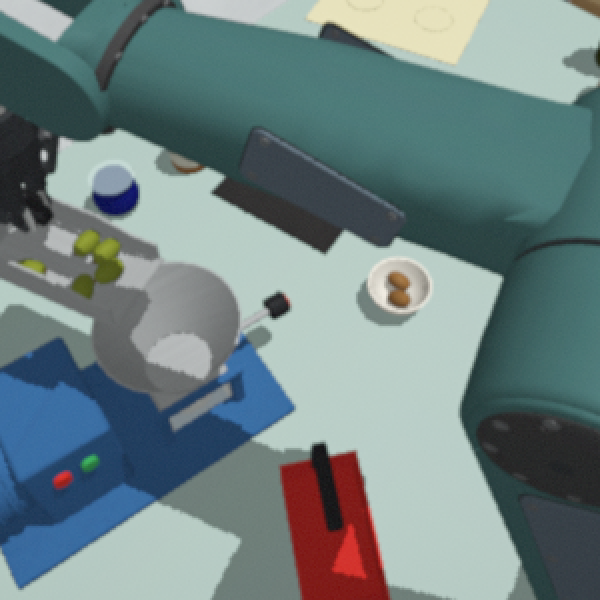

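The scoop is held level with its lip over the hopper at about (160,290), and the olives are visible inside near (95,260). Pouring now, then returning it to the mat.

```bash
python3 - <<'E'
from h import *
yaw=.3
for t in(10,20,28,34,40,46,52):
    r.movep(*pose(lipat(yaw,.03,.225-.025*min(1,t/40)),yaw,np.radians(t)))
r.wait(1.0)
print(status.get_time(),status.get_tcp_pos())
for n in("top","side"):
    s=optics.snapshot(n); pickle.dump(s,open(n+"7.pkl","wb"))
a=cv2.resize(pickle.load(open("side7.pkl","rb"))["frame"][150:400,130:330],None,fx=2,fy=2)
b=cv2.resize(s["frame"]*0+pickle.load(open("top7.pkl","rb"))["frame"],None,fx=2,fy=2)[200:700,180:580]
cv2.imwrite("pics/p7.png",np.hstack([a,b])[:,:,::-1])
E
```

```text
73.2917 [0.41901214 0.20557184 0.43263874]
```

View pics/p7.png

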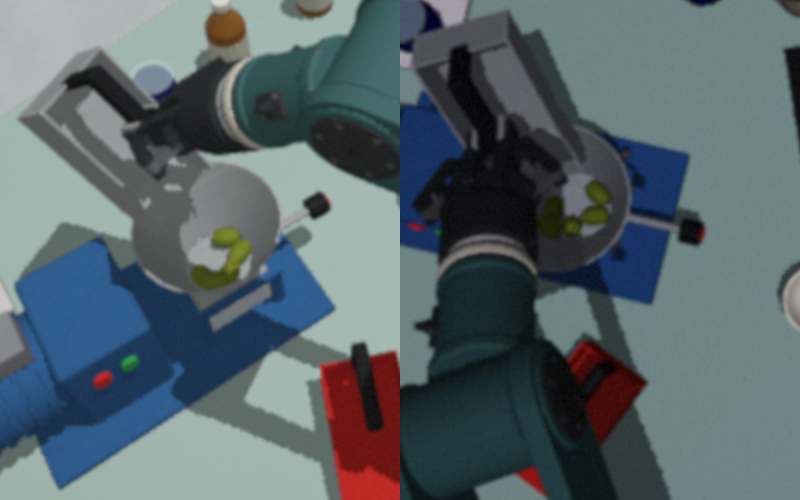

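The scoop is tipped and empty, and the olives lie on the slide near (225,255) in the left half. Returning the scoop to the mat.

```bash
python3 - <<'E'
from h import *
yaw=.3
for t in(30,12,0): r.movep(*pose(lipat(yaw,.03,.235),yaw,np.radians(t)))
y=.19; P=np.array([.621,-.087])+.022*np.array([np.cos(y),np.sin(y)]); Q=pose([0,0,0],y,0)[1]
r.movep([*P,.47],Q); r.line_to([*P,.275],vel=.12)
print("touch",r.line_to([*P,.244],vel=.03,max_force=4),status.get_tcp_pos(),status.get_force())
r.gripper_to(.5); r.wait(.3); r.line_to([*P,.36],vel=.12)
r.movep([.3,-.42,.38],q(0))
s=optics.snapshot("top"); pickle.dump(s,open("t8.pkl","wb")); print(status.get_time())
for b in blobs(s,z=.1,lo=8):
    if 120<b[4][0]<420 and 110<b[4][1]<265: print(b)
a=cv2.resize(s["frame"][110:260,120:345],None,fx=3.5,fy=3.5,interpolation=cv2.INTER_CUBIC)
cv2.imwrite("pics/t8.png",a[:,:,::-1])
E
```

```text
touch True [ 0.64248377 -0.08282376  0.24858469] [-0.16666497  0.58191246  4.63453641]
82.2167
('g', array([0.487 , 0.2319]), np.float64(1.98), np.int32(453), array([176.4, 206.3]))
('b', array([0.4623, 0.0814]), np.float64(3.04), np.int32(15), array([240., 217.]))
('b', array([ 0.3877, -0.0602]), np.float64(2.4), np.int32(150), array([299.9, 249. ]))
```

View pics/t8.png

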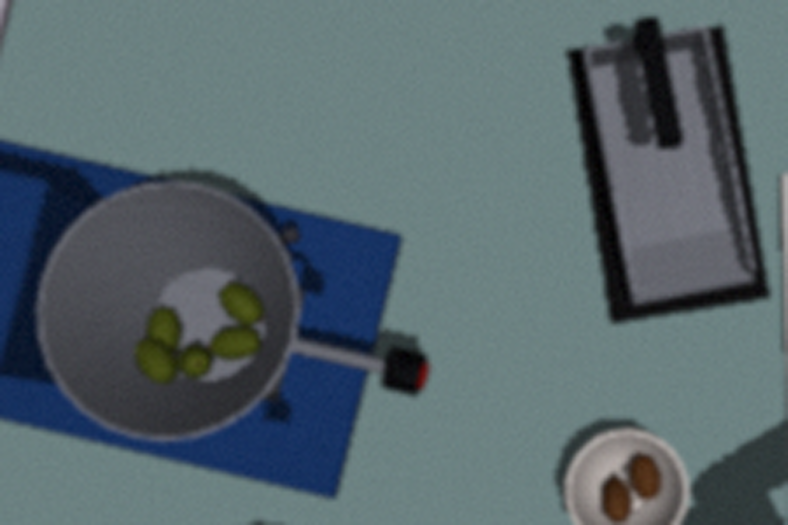

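All five olives lie in the hopper around (200,330), and the scoop stands empty and level on the mat. Now the slide.

```bash
cat >> h.py <<'E'
CY=-.2245; D=np.array([np.sin(CY),-np.cos(CY)])
E
python3 - <<'E'
from h import *
K=HOP+.140*D
k=over(K,CY+np.pi/2,.34); r.gripper_to(.7)
print("hit",r.line_to([*K,.236],vel=.1,max_force=12)); r.gripper_to(0,force=60); print("open",status.get_opening(),status.get_force())
K2=K+.0785*D
print("stop",r.line_to([*K2,.236],vel=.06,max_force=40)); r.wait(.8); print(status.get_tcp_pos()-np.array([*K,.236]),status.get_force(),status.get_opening(),status.get_time())
f=[optics.snapshot(n)["frame"] for n in("top","side")]
cv2.imwrite("pics/g9.png",np.hstack([cv2.resize(f[0][130:260,110:240],(390,390)),cv2.resize(f[1][200:330,180:310],(390,390))])[:,:,::-1])
E
```

```text
hit False
open 0.3270358647996733 [-3.58009074  0.24284576  5.13923243]
stop False
[-0.01811326 -0.07597218  0.00090513] [-5.97927187  2.27631748  7.08591155] 0.33210019642728217 88.325
```

View pics/g9.png

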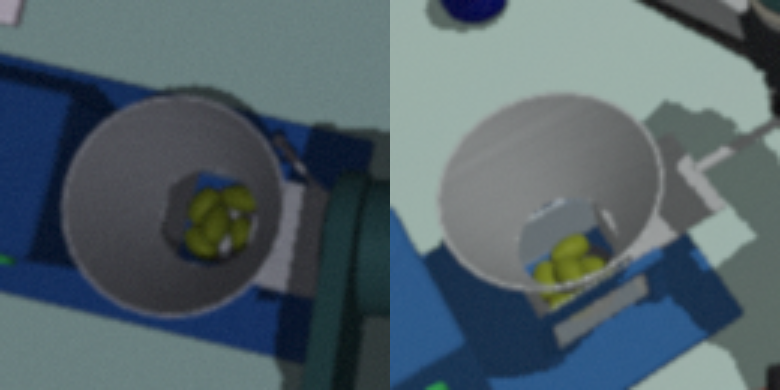

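The slide is out and the olives have dropped into the chamber, near (222,220) in the left half. Pushing it home.

```bash
python3 - <<'E'
from h import *
p=np.array(status.get_tcp_pos()); K=HOP+.140*D
e=p.copy(); e[:2]=K-.0015*D
print("stop",r.line_to(e.tolist(),vel=.05,max_force=40)); r.wait(.4); print(status.get_tcp_pos(),e,status.get_force())
r.gripper_to(.7); c=np.array(status.get_tcp_pos()); r.line_to([c[0],c[1],.36],vel=.12)
r.movep([.3,-.42,.38],q(0)); r.wait(.3)
s=optics.snapshot("top"); print(status.get_time(),status.get_force())
cv2.imwrite("pics/f10.png",cv2.resize(s["frame"][75:275,120:380],None,fx=3,fy=3,interpolation=cv2.INTER_CUBIC)[:,:,::-1])
for u in[(240,217)]: print([b for b in blobs(s,z=.081,lo=5) if 230<b[4][0]<262 and 200<b[4][1]<235], [b for b in blobs(pickle.load(open('t8.pkl','rb')),z=.081,lo=5) if 230<b[4][0]<262 and 200<b[4][1]<235])
E
```

```text
stop False
[0.4665299  0.09426919 0.23692301] [0.46716728 0.09497558 0.23687473] [-6.0734586  -1.40451503  4.73117643]
94.4667 [-0.07226349  0.32819694 -0.07176224]
[('b', array([0.4636, 0.0842]), np.float64(2.96), np.int32(12), array([239.9, 217. ]))] [('b', array([0.4636, 0.084 ]), np.float64(3.04), np.int32(15), array([240., 217.]))]
```

View pics/f10.png

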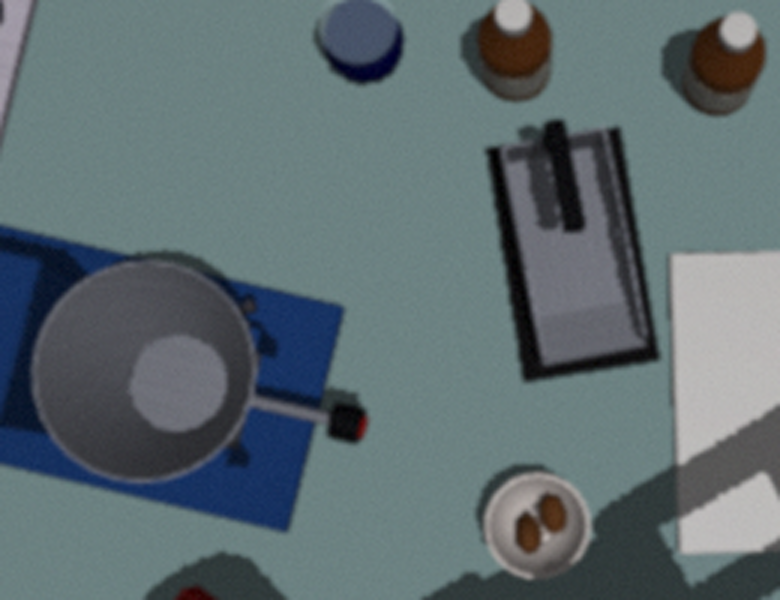

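The slide is home, with the knob at (347,421), the same place as at the start. The hopper is empty, the scoop is on its mat, both brown olives are in the bowl at about (540,523), and the bottles and glass are standing where they were.

```bash
python3 -c "
from workcell import r
print(r.finish_job())"
```

```text
the job is handed in; nothing more can be done
None
```

I handed the job in at about 95 s of the 210 s allowed (no verdict came back): all 5 sound olives are in the chamber with the slide home, both spoiled ones are in the reject bowl, which I slid about 5 cm to free a stray olive, and the scoop stands level on its mat.

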